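# Pack the last jar and close the paint box with its palette board

### The job

Tidy up the paint box: stand the small capped jar upright in the gap between the two flat tins in the box, then close the box with the palette board that lies on the sloping rest. Hook the board's low edge under the box's overhanging lip, turn the board down until it lies flat on the ledges inside the rim, and let go. Leave the other things on the table where they are.

Things in the scene. Friction and masses are not known exactly. Their poses are not given: they have to be found in the camera images.
- paintbox: Open wooden box fixed to the table, 192 (x) x 150 (y) mm outside, 176 x 134 mm inside. Origin: centre of its underside; z up; inner floor 6 mm up. The -x wall (towards the robot, give or take the yaw) is 98 mm high with a lip at its top; the other walls are 83 mm high. Ledges that carry the board, tops 76 mm up, run inside the -x wall (14 mm deep) and the +x wall (12 mm deep).
- paintbox_lip (a point): Middle of the retaining lip's free lower edge: x -72, y 0, z 92 mm in the box's frame; axes as the box. The lip runs along the whole -x wall and overhangs 16 mm inwards; it is 6 mm thick (underside 92, top 98 mm up), so 16 mm of room lies between ledge and lip.
- paintbox_gap (a point): Centre of the gap between the tins, on the box's inner floor (x 4, y 0, z 6 mm in the box's frame). The gap is 61 mm wide along the box's x and 134 mm long along its y. Axes as the box.
- tin_a: Flat grey steel tin lying loose in the box beside the lip wall, 58 (x) x 124 (y) x 25 (z) mm, 0.25 kg. Origin: centre of its underside, 56 mm to -x of the box's centre.
- tin_b: Flat grey steel tin lying loose in the box beside the wall away from the lip, 52 (x) x 124 (y) x 25 (z) mm, 0.25 kg. Origin: centre of its underside, 60 mm to +x of the box's centre.
- jar: The jar to pack: small straight amber jar with a black cap, 36 mm diameter over its whole height, 62 mm high, about 0.09 kg, standing on the table between the box and the rest. Origin: centre of its underside; z up.
- palette: Plywood palette board, 168 (x) x 124 (y) x 6 (z) mm, dabs of dry paint and a grip rib on top; about 0.22 kg. Origin: centre of its underside; z: normal of the painted top; -x points to the edge that goes under the lip (farther from the rib, low on the rest). In the box its axes lie along the box's. Lies loose on the rest at a slope of 0.44 rad (25 degrees), top face towards the robot.
- palette_rib (a point): Centre of the grip rib: x 20, y 0, z 20 mm in the board's frame. The rib is 12 mm thick (x), 60 mm long (y) and rises 28 mm above the board's top face (z from 6 to 34 mm). Axes as the board.
- palette_edge (a point): Middle of the lower corner of the edge that goes under the lip: x -84, y 0, z 0 mm in the board's frame. Axes as the board.
- rest: Small wooden table easel fixed to the table, foot 180 x 100 mm, about 120 mm high; its top rises away from the robot at 0.44 rad. A stop along the low edge reaches 5 mm above the slope, not above the board's face; the board lifts off along its own normal. Origin: centre of its underside; +x towards its high side.
- paint_bottle: Bystander: grey bottle with white cap, 54 mm diameter, 115 mm high; origin under its centre.
- big_jar: Bystander: white jar, 76 mm diameter, 85 mm high; origin under its centre.
- spray_can: Bystander: bare metal spray can with black cap, 64 mm diameter, 185 mm high; origin under its centre.
- tape_roll: Bystander: tape roll lying flat, 96 mm diameter, 25 mm high; origin under its centre.
- palette_knife: Bystander: palette knife lying flat, 200 mm long; origin at its middle.
- paint_tube: Bystander: metal paint tube with black cap, 120 mm long, 22 mm high; origin under its body.
- mug: Bystander: white mug, 76 mm diameter, 85 mm high; origin under its centre.
Mind the look-alikes: they are no part of the job. What is shaped like the paintbox but red is not meant. Several things have the shape of the palette; the one meant has the colours described above.

How it is judged:
By the outcome, as a careful person would: the job done as asked, in the order asked, and still so for the second after the job is handed in, with the robot touching nothing.
It also fails if it takes over 66 s, if anything falls off the work surface, if the arm or the gripper's body presses on something with over 40 N, if the wrist force passes 120 N, or if a joint passes its speed limit or range.

### The arm

A 7-joint arm with a two-finger parallel gripper is mounted at the origin on the work surface. World frame = base frame: x ahead of the robot, y to its left, z up, the work surface at z = 0. Lengths are in m, angles in rad, forces in N, time in s.
With the tool pointing down it reaches from about 0.425 to 0.925 m from the base axis. Payload 6.8 kg.
Tool frame: the origin (TCP) lies at the very end of the fingers, on their centre line; the grasp point (between the pads) lies 19 mm behind it; z points along the fingers, y is the line along which they close (so a half turn about z gives the same grasp; the last joint's range is limited). The gripper opens to 85 mm and grips with 20 to 120 N. Pads are 22 mm wide; open, the fingers measure 114 mm over their backs; the gripper's body (76 mm by 85 mm) begins 54 mm behind the grasp point. The pads swing forward as they close: fully open they stand 13 mm farther back than shut.
Start: joints at [-1.32, 0.477, 0.022, 1.555, -0.011, 1.109, -0.083], TCP at [0.237, 0.632, 0.231] pointing down, gripper open.
Joint ranges: [-2.96, 2.96], [-0.34, 2.1], [-1.41, 1.46], [0.24, 2.44], [-1.37, 4.51], [0.17, 1.92], [-2.96, 2.96]. Speed limits (rad/s): [2.39, 2.39, 3.14, 3.14, 3.14, 3.14, 3.14].

### API

Orientations are given as a rotation vector (axis times angle).
In Python, from bench import monitor, optics, r gives the robot as it stands.
- The arm moves only by the shell command python3 -m crank 'ROWS' [OPENING] [FORCE]. ROWS is JSON, a list of rows, each a list of 2 entries, a list of its own where there are three numbers: the shift along the tool's x, y, z in cm, then the turn, a rotation vector about the tool's x, y, z in rad. A call has 1 to 5 rows; each row shifts and turns the commanded pose from where the row before left it, along the tool's axes as they then stand; what a row does not reach is not made up. A row lasts 1/10 s, in which the tool goes at most 50 mm and 8.59 degrees, less where a joint would pass 70% of its speed; a pose out of reach is approached as far as the arm can. A call is refused whole if a number of a shift passes 5 or a number of a turn 0.15, either way. A call with a gripper value outside its range is refused whole. OPENING is the finger opening in cm, from 0 to 8.54, set as the call begins (- or left out, the last holds). The fingers move at their own pace and stop on an object; FORCE is the grip in N (left out, the last holds). Time passes only in rows, so rows that do not move let the fingers close. It gives the time, the measured TCP pose, the force, the opening and the grip force at its end, in the units of the state.
- monitor.get_obs(): the state, without advancing time (a new reading comes with each control period).
- optics.grab_frame(name): name is "scene" or "top"; returns (picture, depth): 480x640x3 uint8, red, green, blue; 480x640 float32, m along the optical axis (not along the pixel's ray), 0 where there is no reading.
- optics.camera_model(name): a dict with "vertical_fov" (degrees; the focal length in pixels is half the picture's height over the tangent of half this angle, whatever the lens; pixels are square), "cx", "cy" (the principal point, pixels), "R" (3x3) and "t" (3): a world point X has camera coordinates R X + t. Camera axes: x right, y down, z forward; pixel columns grow to the right and rows downward; lengths in m; the calibration is good to about 2 mm. A picture is of the moment at which its call begins. camera_model takes no time and is no camera call.
- r.hand_in(): hands the job in; it is judged then, once.
The state is a dict: "clock": time; "joints": joint angles; "qvel": joint speeds; "tau": joint torques, N m; "tcp_pos": TCP position; "orientation": TCP orientation; "contact_force": force on the tool from outside, world axes, zero at the start; "moment": the same for the moment, N m; "grip_width": finger opening in m; "gripper_force": force on a finger pad.
Only numpy, scipy, OpenCV 4.12 (cv2) and the standard library are available. Lean on these libraries where they do the work, as an engineer would, in place of code of your own. Each camera call takes 0.05 s, during which the arm holds its last target. There are 200 camera calls.

## Working session

There is one attempt and no reset: what is moved stays moved. The work goes in short steps, Python scripts to look and compute and a shell command to move; the robot and the scene stay as the last step left them, time stands still between calls to the robot, and variables do not carry over. Pictures are saved under pics/ and viewed, at most 10 in all, crops included, and the job is handed in when it is done.

```bash
ls; mkdir -p pics; python3 - <<'E'
from bench import monitor, optics, r
import cv2,numpy as np
for n in("scene","top"):
    p,d=optics.grab_frame(n); cv2.imwrite(f"pics/{n}0.png",p[...,::-1]); np.save(f"/tmp/{n}0.npy",d)
    print(n,optics.camera_model(n),(d>0).mean())
print(monitor.get_obs())
E
```

```text
pics
scene {'vertical_fov': 43.08900985068786, 'cx': 318.7579220891627, 'cy': 232.30739139664104, 'R': array([[-0.64508453,  0.76382159, -0.02103641],
       [ 0.51667509,  0.41574372, -0.74846777],
       [-0.56295009, -0.49369397, -0.66283743]]), 't': array([ 0.35541955, -0.19654875,  1.75135573])} 0.9960286458333333
top {'vertical_fov': 47.26208918018039, 'cx': 327.1409268770943, 'cy': 236.7388310453023, 'R': array([[-0.00765256, -0.99993489, -0.00846537],
       [-0.99007906,  0.00876437, -0.14023783],
       [ 0.14030289,  0.0073082 , -0.99008166]]), 't': array([0.00320308, 0.54240132, 1.26482149])} 0.996123046875
{'clock': 0.1, 'joints': array([-1.32008193,  0.47773678,  0.02234495,  1.55631948, -0.01148002,
        1.10929782, -0.08312301]), 'qvel': array([ 0.00342913, -0.00116142, -0.0004167 , -0.00166506, -0.00181258,
       -0.00082016,  0.00066027]), 'tau': array([ 4.38737581e-03, -5.97753775e+01,  1.61387376e+00, -2.81953239e+01,
        1.28676061e-02,  4.97130502e-03,  1.29593752e-05]), 'tcp_pos': array([0.23687003, 0.63152155, 0.23042399]), 'orientation': array([-5.60571303e-01, -3.09101686e+00,  2.55367771e-03]), 'contact_force': array([0.26262761, 0.44680121, 0.27769635]), 'moment': array([-0.00842383,  0.03824225,  0.00808052]), 'gripper_force': 0.0, 'grip_width': 0.08537710423433297}
```

View pics/scene0.png

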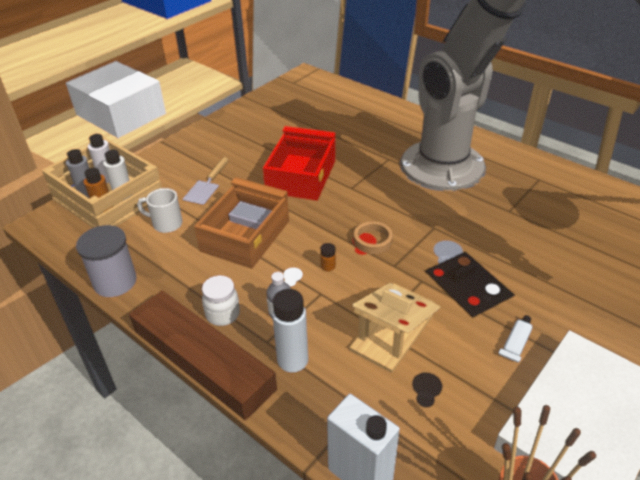

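View pics/top0.png

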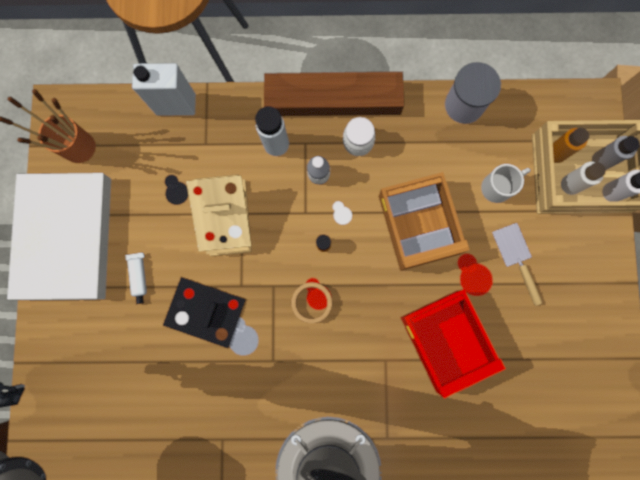

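```bash
cat > h.py <<'E'
import numpy as np, cv2
from bench import monitor, optics, r
def cloud(n,d):
    m=optics.camera_model(n); f=240/np.tan(np.radians(m["vertical_fov"])/2)
    v,u=np.mgrid[:480,:640]; c=np.stack([(u-m["cx"])/f*d,(v-m["cy"])/f*d,d],-1)
    P=(c-m["t"])@m["R"]; P[d<=0]=np.nan; return P
def grab(n):
    p,d=optics.grab_frame(n); return p,cloud(n,d)
E
python3 - <<'E'
from h import *
for n in("scene","top"):
    P=cloud(n,np.load(f"/tmp/{n}0.npy")); p=cv2.imread(f"pics/{n}0.png")
    np.save(f"/tmp/P{n}.npy",P)
    hh=cv2.cvtColor(p,cv2.COLOR_BGR2HSV)
    if n=="top":
        for uv in[(120,400),(300,400),(290,220),(560,400),(200,130),(350,220),(620,250)]: print(uv,P[uv[1],uv[0]].round(4))
        w=P[170:280,375:475].reshape(-1,3)
        for lo,hi in((.07,.12),(.09,.105)):
            q=w[(w[:,2]>lo)&(w[:,2]<hi)]; R=cv2.minAreaRect((q[:,:2]*1000).astype(np.float32)); print(lo,len(q),R,q.mean(0))
        j=P[230:255,312:336]; print("jar z",np.nanmax(j[...,2])); q=j[j[...,2]>.055]; print(len(q),q.mean(0),q.min(0),q.max(0))
        b=P[165:260,180:260].reshape(-1,3); q=b[b[:,2]>.03]
    print(n,'done')
P=np.load("/tmp/Ptop.npy")
# board plane
import itertools
q=P[165:262,180:258]; s=q[q[...,2]>.04]; print(len(s), np.histogram(s[:,2],12))
best=None;rng=np.random.default_rng(0)
for _ in range(500):
    a=s[rng.choice(len(s),3,False)]; nn=np.cross(a[1]-a[0],a[2]-a[0]); nn/=np.linalg.norm(nn)+1e-12
    k=abs((s-a[0])@nn)<.002
    if best is None or k.sum()>best.sum(): best=k
k=best; c=s[k].mean(0); nn=np.linalg.svd(s[k]-c)[2][2]; nn*=np.sign(nn[2]); print("plane",k.sum(),c,nn,"slope",np.degrees(np.arccos(nn[2])))
E
python3 - <<'E'
import cv2,numpy as np
p=cv2.imread("pics/top0.png")
a=cv2.resize(p[160:270,170:270],(400,440),interpolation=cv2.INTER_CUBIC);b=cv2.resize(p[165:275,375:475],(400,440),interpolation=cv2.INTER_CUBIC)
cv2.imwrite("pics/crop0.png",np.hstack([a,b]))
E
```

```text
scene done
(120, 400) [ 0.1638  0.49   -0.001 ]
(300, 400) [ 0.1612  0.0657 -0.0004]
(290, 220) [0.5896 0.0897 0.0034]
(560, 400) [ 0.1575 -0.5422  0.001 ]
(200, 130) [0.8208 0.3163 0.0046]
(350, 220) [ 0.5888 -0.0574  0.    ]
(620, 250) [ 0.5096 -0.7142 -0.0054]
0.07 1968 ((575.4337158203125, -224.20330810546875), (192.65850830078125, 153.30657958984375), 15.007648468017578) [ 0.57053225 -0.2257763   0.08730706]
0.09 721 ((504.8415832519531, -242.8431396484375), (46.21748733520508, 150.22625732421875), 14.715246200561523) [ 0.49401893 -0.24547465  0.09856337]
jar z 0.06847620760245753
185 [0.52815386 0.00788693 0.06248071] [ 0.51085154 -0.00808593  0.05527518] [0.54595255 0.02469939 0.06847621]
top done
4055 (array([ 82, 310, 358, 378, 382, 400, 322, 257, 401, 460, 563, 142]), array([0.04121045, 0.04853393, 0.05585741, 0.06318089, 0.07050437,
       0.07782785, 0.08515134, 0.09247482, 0.0997983 , 0.10712178,
       0.11444526, 0.12176874, 0.12909223]))
plane 2149 [0.58771521 0.2465904  0.08570004] [-0.42849775 -0.03230081  0.9029653 ] slope 25.449377344880926
```

View pics/crop0.png

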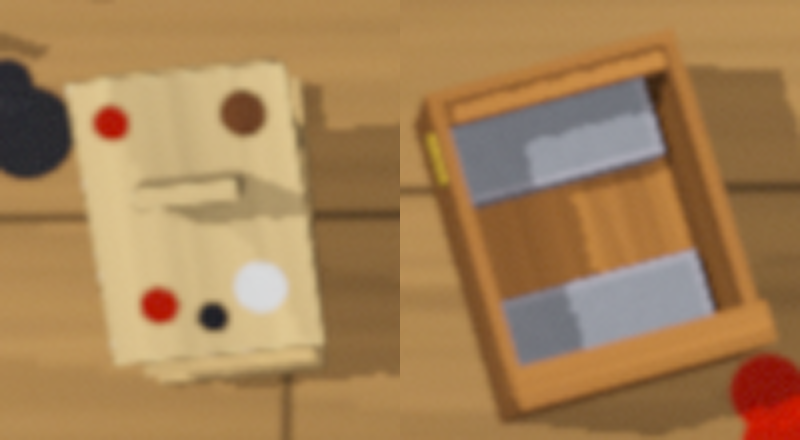

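```bash
cat >> h.py <<'E'
from scipy.spatial.transform import Rotation as Ro
def rel(p,R,o=None):
    "turn first (tool rotvec), then shift (cm) in the new tool axes; also shift in present axes"
    o=o or monitor.get_obs(); R0=Ro.from_rotvec(o["orientation"]); d=(np.array(p)-o["tcp_pos"])*100
    print("t",round(o["clock"],2),"turn",(R0.inv()*R).as_rotvec().round(3),"shift after",R.inv().apply(d).round(2),"before",R0.inv().apply(d).round(2))
def down(yaw): # tool y along (−sin,cos)yaw , z down
    y=np.array([-np.sin(yaw),np.cos(yaw),0]); z=np.array([0,0,-1.]); return Ro.from_matrix(np.stack([np.cross(y,z),y,z],1))
E
python3 - <<'E'
from h import *
Ps=np.load("/tmp/Pscene.npy");P=np.load("/tmp/Ptop.npy")
# jar & box from scene
def box(P,nm):
    k=(abs(P[...,0]-.575)<.14)&(abs(P[...,1]+.224)<.13)&(P[...,2]>.07)&(P[...,2]<.11)
    q=P[k]; R=cv2.minAreaRect((q[:,:2]*1000).astype(np.float32)); print(nm,"box",R)
    l=q[q[:,2]>.091]; print("  lip",cv2.minAreaRect((l[:,:2]*1000).astype(np.float32)))
    k=(np.hypot(P[...,0]-.528,P[...,1]-.008)<.035)&(P[...,2]>.054)
    q=P[k]; print(nm,"jar",(q.min(0)+q.max(0))/2,q.max(0)-q.min(0),cv2.minEnclosingCircle((q[:,:2]*1000).astype(np.float32)))
box(P,"top");box(Ps,"scene")
for P,nm in((P,"top"),(Ps,"scene")):
    k=(abs(P[...,0]-.6)<.14)&(abs(P[...,1]-.245)<.11)&(P[...,2]>.03); s=P[k]
    n=np.array([-.4285,-.0323,.903]);c=np.array([.5877,.2466,.0857])
    for _ in range(5):
        i=abs((s-c)@n)<.003; c=s[i].mean(0); n=np.linalg.svd(s[i]-c)[2][2]; n*=np.sign(n[2])
    x=np.array([n[2],0,-n[0]]);x/=np.linalg.norm(x);y=np.cross(n,x)
    m=((abs((P-c)@n)<.004)&k).astype(np.uint8); m=cv2.morphologyEx(m,cv2.MORPH_OPEN,np.ones((3,3)))
    q=P[m>0]-c; R=cv2.minAreaRect((np.stack([q@x,q@y],1)*1000).astype(np.float32))
    ctr=c+x*R[0][0]/1e3+y*R[0][1]/1e3
    print(nm,"plane n",n,np.degrees(np.arccos(n[2])),"rect",R,"centre(top face)",ctr)
    h=(P-c)@n; a=(P-ctr); rr=k&(h>.016)&(h<.04)&(np.abs(a@x)<.06)&(np.abs(a@y)<.05); q=P[rr]; ex=np.stack([(q-ctr)@x,(q-ctr)@y],1)*1e3
    print("  rib",len(q),q.mean(0),"rect",cv2.minAreaRect(ex.astype(np.float32)),h[rr].max())
o=monitor.get_obs(); print(Ro.from_rotvec(o["orientation"]).as_matrix().round(3))
rel([.528,.008,.2],down(.262))
E
```

```text
top box ((575.4337158203125, -224.20330810546875), (192.65850830078125, 153.30657958984375), 15.007648468017578)
  lip ((502.66632080078125, -243.38255310058594), (41.5122184753418, 150.2279815673828), 14.803942680358887)
top jar [0.52840205 0.00830673 0.06126682] [0.03510101 0.03278533 0.01441877] ((528.5529174804688, 8.11149787902832), 18.007816314697266)
scene box ((576.4627685546875, -223.49044799804688), (200.0994415283203, 156.54348754882812), 14.879555702209473)
  lip ((495.76025390625, -244.45465087890625), (32.11256408691406, 152.43594360351562), 16.11788558959961)
scene jar [0.5294849  0.00875    0.05888594] [0.0385801  0.03796651 0.00953481] ((529.4522094726562, 10.314252853393555), 20.55609893798828)
top plane n [-0.4252572  -0.03983371  0.90419555] 25.28484586164993 rect ((-2.0395965576171875, 0.21370697021484375), (177.68739318847656, 124.46186828613281), 4.6849822998046875) centre(top face) [0.58732039 0.24580925 0.08512484]
  rib 166 [0.59913809 0.24613526 0.11991574] rect ((24.36971092224121, 1.805459976196289), (13.122864723205566, 59.23030471801758), 4.775079727172852) 0.03408755513561531
scene plane n [-0.42445549 -0.04030507  0.90455129] 25.237082985193727 rect ((-12.97589111328125, -5.861747741699219), (184.76979064941406, 125.10260009765625), 5.2801971435546875) centre(top face) [0.58752817 0.2470055  0.08322226]
  rib 229 [0.60257754 0.2498071  0.11656947] rect ((25.346359252929688, 2.6245975494384766), (18.11239242553711, 60.3017578125), 4.008732318878174) 0.030348518270498868
[[-0.936  0.351 -0.   ]
 [ 0.351  0.936 -0.002]
 [-0.    -0.002 -1.   ]]
t 0.1 turn [-0.002 -0.    -0.621] shift after [-11.97 -67.76   3.04] before [-49.15 -48.15   3.13]
```

```bash

python3 -m crank '[[[-3.3,-3.2,0],[0,0,0]],[[-3.3,-3.2,0],[0,0,0]],[[-3.3,-3.2,0],[0,0,0]],[[-3.3,-3.2,0],[0,0,0]],[[-3.3,-3.2,0],[0,0,0]]]' 8.5 40
python3 -m crank '[[[-3.3,-3.2,0],[0,0,0]],[[-3.3,-3.2,0],[0,0,0]],[[-3.3,-3.2,0],[0,0,0]],[[-3.3,-3.2,0],[0,0,0]],[[-3.3,-3.2,0],[0,0,0]]]'
python3 -m crank '[[[-3.3,-3.2,0],[0,0,0]],[[-3.3,-3.2,0],[0,0,0]],[[-3.3,-3.2,0],[0,0,0]],[[-3.3,-3.2,0],[0,0,0]],[[-3,-3.3,0],[0,0,0]]]'
python3 -m crank '[[[0,0,0.6],[0,0,-0.124]],[[0,0,0.6],[0,0,-0.124]],[[0,0,0.6],[0,0,-0.124]],[[0,0,0.6],[0,0,-0.124]],[[0,0,0.6],[0,0,-0.124]]]'
python3 -c "
from h import *
rel([.5287,.0087,.032],down(.262))"
```

```text
clock: 0.6
tcp_pos: [0.3358, 0.4222, 0.231]
orientation: [-0.561, -3.091, 0.001]
contact_force: [0.9, -0.9, -0.2]
grip_width: 0.0849
gripper_force: 0.0
clock: 1.1
tcp_pos: [0.4339, 0.2146, 0.2312]
orientation: [-0.56, -3.091, -0.0]
contact_force: [0.7, -0.1, 0.2]
grip_width: 0.0848
gripper_force: 0.0
clock: 1.6
tcp_pos: [0.5293, 0.0071, 0.2312]
orientation: [0.56, 3.091, 0.0]
contact_force: [1.0, 1.4, -0.9]
grip_width: 0.0847
gripper_force: 0.0
clock: 2.1
tcp_pos: [0.5284, 0.0089, 0.2007]
orientation: [0.417, -3.113, -0.0]
contact_force: [0.1, -0.2, 0.5]
grip_width: 0.0849
gripper_force: 0.0
t 2.1 turn [ 0.    -0.001  0.004] shift after [-0.02 -0.02 16.87] before [-0.04 -0.03 16.87]
```

```bash

python3 -m crank '[[[0,0,4],[0,0,0]],[[0,0,4],[0,0,0]],[[0,0,4],[0,0,0]],[[0,0,3],[0,0,0]],[[0,0,1.8],[0,0,0]]]'
python3 -m crank '[[[0,0,0],[0,0,0]],[[0,0,0],[0,0,0]],[[0,0,0],[0,0,0]],[[0,0,0],[0,0,0]],[[0,0,0],[0,0,0]]]' 2.5 40
python3 -m crank '[[[0,0,0],[0,0,0]],[[0,0,0],[0,0,0]],[[0,0,-1],[0,0,0]],[[0,0,-2],[0,0,0]],[[0,0,-4],[0,0,0]]]'
python3 -m crank '[[[0,0,-4],[0,0,0]],[[0,0,-4],[0,0,0]],[[0,0,0],[0,0,0]]]'
python3 - <<'E'
from h import *
a=.261; b=np.array([.5757,-.2240]); g=b+.004*np.array([np.cos(a),np.sin(a)])
rel([*g,.2],down(a))
p,P=grab("top");cv2.imwrite("pics/top1.png",p[...,::-1])
E
```

```text
clock: 2.6
tcp_pos: [0.5269, 0.0088, 0.0306]
orientation: [0.409, -3.111, 0.0]
contact_force: [0.5, -0.6, -0.3]
grip_width: 0.0849
gripper_force: 0.0
clock: 3.1
tcp_pos: [0.5299, 0.009, 0.0347]
orientation: [-0.409, 3.112, 0.0]
contact_force: [-0.5, 0.2, 7.2]
grip_width: 0.0351
gripper_force: 39.7
clock: 3.6
tcp_pos: [0.5266, 0.0088, 0.1026]
orientation: [0.409, -3.11, 0.0]
contact_force: [1.2, 0.6, -2.2]
grip_width: 0.0347
gripper_force: 40.1
clock: 3.9
tcp_pos: [0.5322, 0.009, 0.1894]
orientation: [-0.407, 3.104, 0.001]
contact_force: [1.5, -0.5, -0.0]
grip_width: 0.0351
gripper_force: 40.1
t 3.9 turn [-0.001  0.011 -0.   ] shift after [  1.41 -23.63  -1.06] before [  1.39 -23.63  -1.06]
```

```bash

python3 -m crank '[[[0.2,-4,0],[0,0,0]],[[0.3,-4,0],[0,0,0]],[[0.3,-4,0],[0,0,0]],[[0.3,-4,0],[0,0,0]],[[0.3,-4,0],[0,0,0]]]'
python3 -m crank '[[[0,-3.6,0],[0,0,0]],[[0,0,0],[0,0,0]],[[0,0,0],[0,0,0]],[[0,0,0],[0,0,0]]]'
python3 - <<'E'
from h import *
a=.261; b=np.array([.5757,-.2240]); g=b+.004*np.array([np.cos(a),np.sin(a)])
rel([*g,.04],down(a))
p,P=grab("scene");cv2.imwrite("pics/sc1.png",cv2.resize(p[150:330,170:370,::-1],(800,720))[:600])
E
```

```text
clock: 4.45
tcp_pos: [0.566, -0.1891, 0.182]
orientation: [0.409, -3.112, -0.001]
contact_force: [0.3, 0.8, -0.6]
grip_width: 0.0349
gripper_force: 40.1
clock: 4.85
tcp_pos: [0.5756, -0.221, 0.1823]
orientation: [0.411, -3.113, -0.003]
contact_force: [-0.4, 0.5, -0.1]
grip_width: 0.0351
gripper_force: 40.2
t 4.85 turn [ 0.002 -0.002  0.002] shift after [-0.33 -0.29 14.23] before [-0.35 -0.32 14.23]
```

View pics/sc1.png

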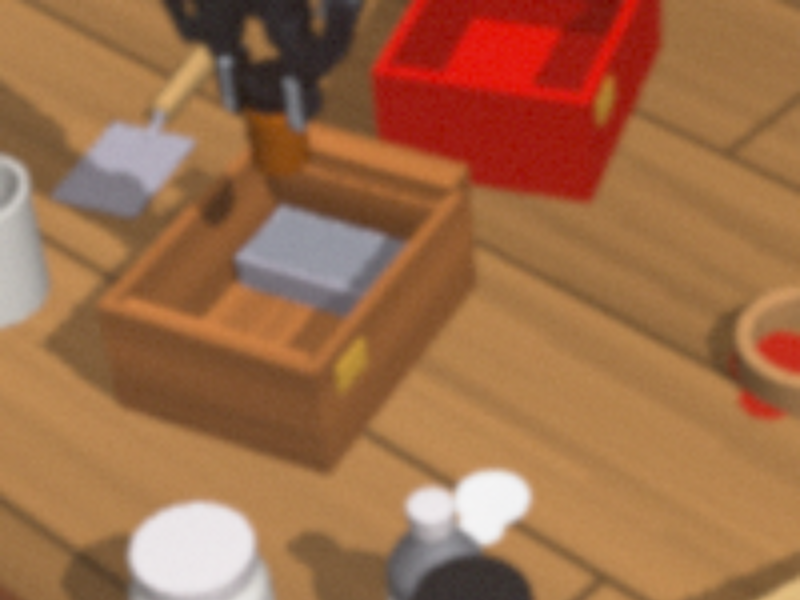

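```bash

python3 -m crank '[[[-0.3,-0.3,0],[0,0,0]],[[0,0,3.5],[0,0,0]],[[0,0,3.5],[0,0,0]],[[0,0,3.5],[0,0,0]],[[0,0,2.5],[0,0,0]]]'
python3 -m crank '[[[0,0,0],[0,0,0]],[[0,0,0],[0,0,0]]]'
python3 - <<'E'
from h import *
a=.261; b=np.array([.5757,-.2240]); g=b+.004*np.array([np.cos(a),np.sin(a)])
rel([*g,.04],down(a))
E
```

```text
clock: 5.4
tcp_pos: [0.5793, -0.2234, 0.0512]
orientation: [0.412, -3.113, -0.002]
contact_force: [-0.5, 0.6, -0.8]
grip_width: 0.0347
gripper_force: 40.2
clock: 5.6
tcp_pos: [0.5802, -0.2245, 0.0537]
orientation: [0.41, -3.115, -0.0]
contact_force: [-0.0, -0.6, -0.4]
grip_width: 0.0351
gripper_force: 40.2
t 5.6 turn [ 0.    -0.     0.001] shift after [0.03 0.16 1.37] before [0.03 0.16 1.37]
```

```bash

python3 -m crank '[[[0,0.1,0.5],[0,0,0]],[[0,0,0.5],[0,0,0]],[[0,0,0.2],[0,0,0]],[[0,0,0],[0,0,0]]]'
python3 -m crank '[[[0,0,0.1],[0,0,0]],[[0,0,0.1],[0,0,0]],[[0,0,0],[0,0,0]]]'
python3 -m crank '[[[0,0,0.1],[0,0,0]],[[0,0,0.1],[0,0,0]],[[0,0,0],[0,0,0]]]'
```

```text
clock: 6.0
tcp_pos: [0.5797, -0.2239, 0.0414]
orientation: [-0.409, 3.115, -0.0]
contact_force: [-0.2, 0.5, -0.5]
grip_width: 0.0347
gripper_force: 40.2
clock: 6.3
tcp_pos: [0.58, -0.2241, 0.0407]
orientation: [-0.409, 3.114, 0.0]
contact_force: [-3.3, 0.7, 9.5]
grip_width: 0.0348
gripper_force: 41.1
clock: 6.6
tcp_pos: [0.5802, -0.2242, 0.0405]
orientation: [-0.408, 3.113, 0.001]
contact_force: [-7.8, 3.7, 24.7]
grip_width: 0.0349
gripper_force: 42.7
```

```bash

python3 -m crank '[[[0,0,-0.15],[0,0,0]],[[0,0,-0.1],[0,0,0]]]'
python3 -m crank '[[[0,0,0],[0,0,0]],[[0,0,0],[0,0,0]],[[0,0,0],[0,0,0]],[[0,0,0],[0,0,0]]]' 6
python3 -m crank '[[[0,0,-1],[0,0,0]],[[0,0,-4],[0,0,0]],[[0,0,-4],[0,0,0]],[[0,0,-4],[0,0,0]],[[0,0,-4],[0,0,0]]]'
python3 -m crank '[[[0,4,-1],[0,0,0]],[[0,4,0],[0,0,0]],[[0,4,0],[0,0,0]],[[0,4,0],[0,0,0]],[[0,4,0],[0,0,0]]]' 8.5
python3 - <<'E'
from h import *
p,P=grab("top");cv2.imwrite("pics/top2.png",cv2.resize(p[160:280,370:480,::-1],(550,600)))
w=P[170:280,375:475].reshape(-1,3)
a=.261;b=np.array([.5757,-.2240]);D=w[:,:2]-b;bx=D@[np.cos(a),np.sin(a)];by=D@[-np.sin(a),np.cos(a)]
k=(abs(bx)<.065)&(abs(by)<.06)&(w[:,2]>.058)&(w[:,2]<.08)
print(k.sum(),"jar in box:",bx[k].min(),bx[k].max(),by[k].min(),by[k].max(),np.median(w[k,2]))
# board targets
c=np.array([.6094,.2476,.0955]); n=np.array([-.4253,-.0398,.9042]);n/=np.linalg.norm(n)
x0=np.array([n[2],0,-n[0]]);x0/=np.linalg.norm(x0);y0=np.cross(n,x0);t=np.radians(4.75)
bxv=x0*np.cos(t)+y0*np.sin(t); print("board x",bxv)
z=-n
for s in(1,-1):
    y=s*bxv; R=Ro.from_matrix(np.stack([np.cross(y,z),y,z],1)); rel(c+n*.10,R); rel(c+n*.004,R)
print(monitor.get_obs()["joints"])
E
```

```text
clock: 6.8
tcp_pos: [0.5799, -0.224, 0.0408]
orientation: [-0.409, 3.114, -0.0]
contact_force: [-0.1, 0.3, 0.8]
grip_width: 0.0349
gripper_force: 40.3
clock: 7.2
tcp_pos: [0.5795, -0.2239, 0.0395]
orientation: [0.409, -3.114, -0.0]
contact_force: [-0.1, -1.1, -0.1]
grip_width: 0.0598
gripper_force: 0.0
clock: 7.7
tcp_pos: [0.5794, -0.2239, 0.2122]
orientation: [-0.409, 3.114, -0.0]
contact_force: [0.4, 0.6, -0.1]
grip_width: 0.0602
gripper_force: 0.0
clock: 8.2
tcp_pos: [0.5274, -0.0294, 0.2206]
orientation: [-0.408, 3.114, 0.0]
contact_force: [0.4, -0.1, 0.3]
grip_width: 0.0848
gripper_force: 0.0
195 jar in box: -0.01530579426998837 0.019813849525781555 -0.019197734153153068 0.017381812869174278 0.06796037459503258
board x [0.90038746 0.0827426  0.42714879]
t 8.25 turn [-0.32  -0.388  1.715] shift after [26.04  4.41  5.89] before [-10.99  24.47   3.53]
t 8.25 turn [-0.32  -0.388  1.715] shift after [26.04  4.41 15.49] before [-15.02  23.72  12.21]
t 8.25 turn [ 0.37  -0.305 -1.37 ] shift after [-26.04  -4.41   5.89] before [-10.99  24.47   3.53]
t 8.25 turn [ 0.37  -0.305 -1.37 ] shift after [-26.04  -4.41  15.49] before [-15.02  23.72  12.21]
[-0.31142477  0.24712525  0.28042942  1.93587764 -0.08723886  0.97065582
  1.84988754]
```

View pics/top2.png

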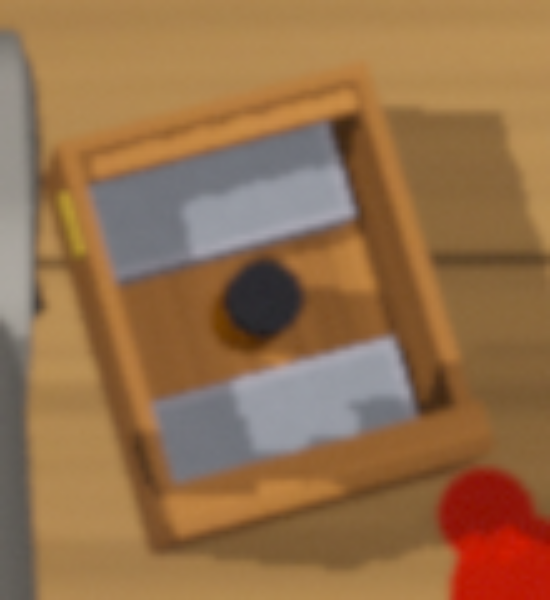

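```bash

python3 -m crank '[[[-1.9,4.1,0],[0,0,0]],[[-1.9,4.1,0],[0,0,0]],[[-1.8,4.1,0],[0,0,0]],[[-1.8,4.1,0],[0,0,0]],[[-1.8,4.1,0],[0,0,0]]]'
python3 -m crank '[[[-1.8,4,0],[0,0,0]],[[0,0,0],[-0.0246,-0.0298,0.132]],[[0,0,0],[-0.0246,-0.0298,0.132]],[[0,0,0],[-0.0246,-0.0298,0.132]],[[0,0,0],[-0.0246,-0.0298,0.132]]]'
python3 -m crank '[[[0,0,0],[-0.0246,-0.0298,0.132]],[[0,0,0],[-0.0246,-0.0298,0.132]],[[0,0,0],[-0.0246,-0.0298,0.132]],[[0,0,0],[-0.0246,-0.0298,0.132]],[[0,0,0],[-0.0246,-0.0298,0.132]]]'
python3 -m crank '[[[0,0,0],[-0.0246,-0.0298,0.132]],[[0,0,0],[-0.0246,-0.0298,0.132]],[[0,0,0],[-0.0246,-0.0298,0.132]],[[0,0,0],[-0.0246,-0.0298,0.132]],[[0,0,0],[0,0,0]]]' 5
cat >> h.py <<'E'
C=np.array([.6094,.2476,.0955]); N=np.array([-.4253,-.0398,.9042]);N/=np.linalg.norm(N)
_x=np.array([N[2],0,-N[0]]);_x/=np.linalg.norm(_x);_t=np.radians(4.75)
BX=_x*np.cos(_t)+np.cross(N,_x)*np.sin(_t)
RB=Ro.from_matrix(np.stack([np.cross(BX,-N),BX,-N],1))
E
python3 -c "
from h import *
rel(C+N*.1,RB);rel(C+N*.006,RB);print(monitor.get_obs()['joints'])"
```

```text
clock: 8.75
tcp_pos: [0.5642, 0.1926, 0.2206]
orientation: [-0.408, 3.114, 0.0]
contact_force: [0.6, 0.4, -0.1]
grip_width: 0.0851
gripper_force: 0.0
clock: 9.25
tcp_pos: [0.5714, 0.2339, 0.2204]
orientation: [0.414, 3.003, 0.172]
contact_force: [0.2, 0.8, -0.2]
grip_width: 0.0848
gripper_force: 0.0
clock: 9.75
tcp_pos: [0.5712, 0.2338, 0.2205]
orientation: [1.318, 2.58, 0.353]
contact_force: [-0.4, 0.4, -0.2]
grip_width: 0.0849
gripper_force: 0.0
clock: 10.25
tcp_pos: [0.5699, 0.2358, 0.2197]
orientation: [1.896, 2.066, 0.46]
contact_force: [-0.5, 0.5, -0.4]
grip_width: 0.0503
gripper_force: 0.0
t 10.25 turn [-0.     0.006 -0.005] shift after [ 0.8  -1.66  2.96] before [ 0.81 -1.66  2.95]
t 10.25 turn [-0.     0.006 -0.005] shift after [ 0.8  -1.66 12.36] before [ 0.87 -1.66 12.35]
[-1.2180375   0.25723533  0.71914942  2.07780045  0.05857095  0.47157184
 -0.51053128]
```

```bash

python3 -m crank '[[[0.8,-1.6,0],[0,0.006,-0.005]],[[0,0,4],[0,0,0]],[[0,0,4],[0,0,0]],[[0,0,0],[0,0,0]],[[0,0,0],[0,0,0]]]'
python3 - <<'E'
from h import *
rel(C+N*.003,RB)
p,P=grab("scene");cv2.imwrite("pics/sc2.png",cv2.resize(p[230:370,320:480,::-1],(640,560)))
E
```

```text
clock: 10.75
tcp_pos: [0.5904, 0.2429, 0.1406]
orientation: [1.892, 2.073, 0.463]
contact_force: [-0.1, 0.2, 0.4]
grip_width: 0.0502
gripper_force: 0.0
t 10.75 turn [-0.001  0.002  0.   ] shift after [ 0.29 -0.17  4.61] before [ 0.3  -0.17  4.61]
```

View pics/sc2.png

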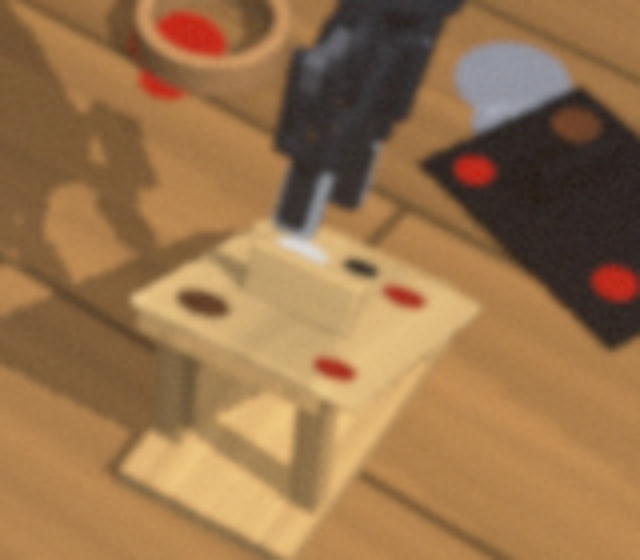

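```bash

python3 -m crank '[[[0.3,-0.1,1.5],[0,0,0]],[[0,0,1.5],[0,0,0]],[[0,0,1],[0,0,0]],[[0,0,0.4],[0,0,0]],[[0,0,0],[0,0,0]]]'
python3 -m crank '[[[0,0,0],[0,0,0]],[[0,0,0],[0,0,0]],[[0,0,0],[0,0,0]],[[0,0,0],[0,0,0]],[[0,0,0],[0,0,0]]]' 0.5 40
python3 -c "
from h import *
rel(C+N*.003,RB)"
```

```text
clock: 11.3
tcp_pos: [0.6077, 0.2489, 0.101]
orientation: [1.893, 2.073, 0.466]
contact_force: [-0.1, 0.7, 0.1]
grip_width: 0.0498
gripper_force: 0.0
clock: 11.8
tcp_pos: [0.607, 0.249, 0.1008]
orientation: [1.893, 2.073, 0.465]
contact_force: [-4.5, -0.5, 5.8]
grip_width: 0.011
gripper_force: 40.5
t 11.8 turn [-0.     0.    -0.001] shift after [-0.16 -0.02  0.27] before [-0.16 -0.02  0.27]
```

```bash

python3 -m crank '[[[0,0,0],[0,0,0]],[[0,0,-0.5],[0,0,0]],[[0,0,-1],[0,0,0]],[[0,0,-2],[0,0,0]],[[0,0,-4],[0,0,0]]]' 0.5 90
python3 -m crank '[[[0,0,-4],[0,0,0]],[[0,0,-2],[0,0,0]],[[0,0,0],[0,0,0]]]'
cat >> h.py <<'E'
def hook(ex,ez,th,b=(.5757,-.2240),a=.261,tx=.104,tz=.0117,ey=0):
    h=np.array([np.cos(a),np.sin(a),0]);zz=np.array([0,0,1.]);x=h*np.cos(th)+zz*np.sin(th);n=-h*np.sin(th)+zz*np.cos(th)
    e=np.array([*b,0])+h*ex+np.cross(zz,h)*ey+zz*ez
    return e+x*tx+n*tz, Ro.from_matrix(np.stack([np.cross(x,-n),x,-n],1))
E
python3 - <<'E'
from h import *
rel(*hook(-.055,.16,.26)); rel(*hook(-.055,.16,.44)); o=monitor.get_obs();print(o["joints"],o["tcp_pos"])
p,P=grab("top");cv2.imwrite("pics/top3.png",p[...,::-1])
p,P=grab("scene");cv2.imwrite("pics/sc3.png",p[...,::-1])
E
```

```text
clock: 12.3
tcp_pos: [0.5744, 0.245, 0.1673]
orientation: [1.894, 2.073, 0.46]
contact_force: [0.2, 0.8, -0.8]
grip_width: 0.01
gripper_force: 88.3
clock: 12.6
tcp_pos: [0.55, 0.2446, 0.2251]
orientation: [1.893, 2.073, 0.473]
contact_force: [0.4, 0.9, -2.2]
grip_width: 0.0099
gripper_force: 88.3
t 12.6 turn [ 0.184  0.054 -0.161] shift after [-45.94  -5.88   1.23] before [-46.19   1.15   3.3 ]
t 12.6 turn [ 0.004  0.068 -0.155] shift after [-45.94  -6.04  -1.72] before [-46.33   1.13   1.42]
[-1.32842275  0.22773513  0.79662464  2.10807233  0.07902462  0.47532464
 -0.55013478] [0.55001318 0.24460457 0.22506273]
```

View pics/sc3.png

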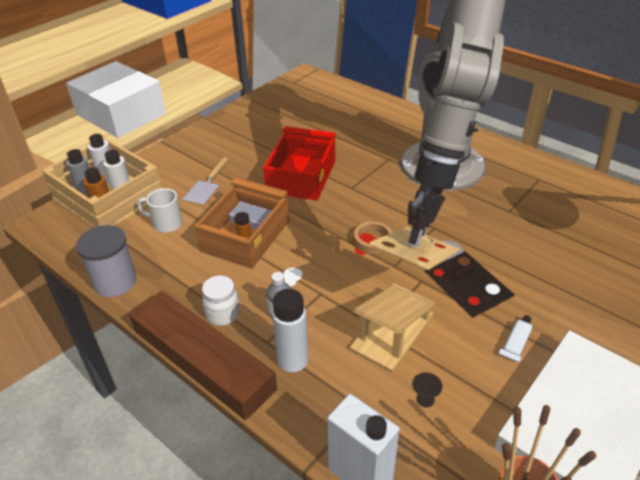

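```bash

python3 -m crank '[[[-4.2,0.1,0],[0,0,0]],[[-4.2,0.1,0],[0,0,0]],[[-4.2,0.1,0],[0,0,0]],[[-4.2,0.1,0],[0,0,0]],[[-4.2,0.1,0],[0,0,0]]]'
python3 -m crank '[[[-4.2,0.1,0],[0,0,0]],[[-4.2,0.1,0],[0,0,0]],[[-4.2,0.1,0],[0,0,0]],[[-4.2,0.1,0],[0,0,0]],[[-4.2,0.1,0],[0,0,0]]]'
python3 -m crank '[[[-4.2,0.1,0],[0,0,0]],[[0,0,0],[0.09,0.027,-0.08]],[[0,0,0],[0.09,0.027,-0.08]],[[0,0,0],[0,0,0]],[[0,0,0],[0,0,0]]]'
python3 - <<'E'
from h import *
rel(*hook(-.055,.16,.26));rel(*hook(-.055,.11,.26))
a=.261;b=np.array([.5757,-.2240,0])
B=np.array([[np.cos(a),np.sin(a),0],[-np.sin(a),np.cos(a),0],[0,0,1]])
# board corners/plane from both cams, in the tool frame -> board frame
o=monitor.get_obs();R0=Ro.from_rotvec(o["orientation"])
for nme in("top","scene"):
    p,P=grab(nme); q=R0.inv().apply((P.reshape(-1,3)-o["tcp_pos"])).reshape(P.shape)  # tool: x=-boardy?, y=boardx, z=-n
    bd=np.stack([q[...,1]+.020,-q[...,0]*-1,-q[...,2]+.0117],-1)
    k=(abs(bd[...,0])<.11)&(abs(bd[...,1])<.09)&(abs(bd[...,2]-.006)<.02)
    s=bd[k]; A=np.c_[s[:,:2],np.ones(len(s))]; w=np.ones(len(s),bool)
    for _ in range(8): c=np.linalg.lstsq(A[w],s[w,2],rcond=None)[0]; w=abs(A@c-s[:,2])<.004
    print(nme,w.sum(),"top face z0, slopes",c[2],c[:2],cv2.minAreaRect((s[w][:,:2]*1000).astype(np.float32)))
    cv2.imwrite(f"pics/{nme}4.png",p[...,::-1])
E
```

```text
clock: 13.2
tcp_pos: [0.573, 0.0328, 0.2232]
orientation: [1.894, 2.073, 0.463]
contact_force: [0.7, 0.1, -2.2]
grip_width: 0.0103
gripper_force: 88.3
clock: 13.7
tcp_pos: [0.5964, -0.1761, 0.2246]
orientation: [1.895, 2.073, 0.463]
contact_force: [1.7, 1.2, -2.2]
grip_width: 0.01
gripper_force: 88.3
clock: 14.2
tcp_pos: [0.6015, -0.2155, 0.2251]
orientation: [1.809, 2.348, 0.304]
contact_force: [0.7, -0.2, -1.8]
grip_width: 0.0098
gripper_force: 88.6
t 14.2 turn [ 0.     0.004 -0.003] shift after [-0.15  0.79  3.01] before [-0.14  0.79  3.01]
t 14.2 turn [ 0.     0.004 -0.003] shift after [-0.15 -0.5   7.84] before [-0.12 -0.5   7.84]
top 2278 top face z0, slopes 0.0063677250881465225 [-0.00047659 -0.00296157] ((1.5762481689453125, -0.8350372314453125), (168.14756774902344, 124.23417663574219), 0.10903725028038025)
scene 1302 top face z0, slopes 0.00396495133798252 [0.00032281 0.00058538] ((2.00018310546875, 0.8902359008789062), (172.09434509277344, 129.38465881347656), 0.29173505306243896)
```

```bash
python3 -c "
import cv2,numpy as np
a=cv2.imread('pics/top4.png')[150:290,360:490];b=cv2.imread('pics/scene4.png')[140:270,180:310]
cv2.imwrite('pics/c4.png',np.hstack([cv2.resize(a,(400,430),interpolation=2),cv2.resize(b,(400,430),interpolation=2)]))"
```

```text
(no output)
```

View pics/c4.png

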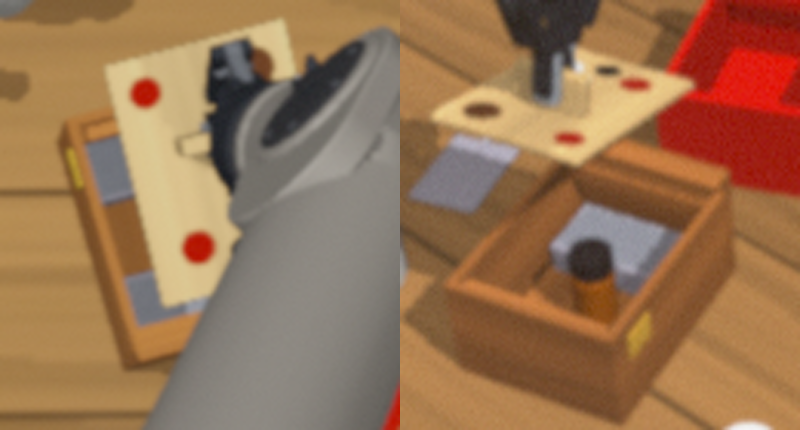

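```bash
sed -i 's/tx=.104/tx=.1025/' h.py
python3 - <<'E'
from h import *
rel(*hook(-.058,.10,.26))
E
```

```text
t 14.3 turn [ 0.     0.004 -0.003] shift after [-0.2  -1.12  8.8 ] before [-0.17 -1.13  8.8 ]
```

```bash

python3 -m crank '[[[-0.2,-1.1,1.8],[0,0.004,-0.003]],[[0,0,2.5],[0,0,0]],[[0,0,2.5],[0,0,0]],[[0,0,2],[0,0,0]],[[0,0,0],[0,0,0]]]'
python3 -m crank '[[[0,0,0],[0,0,0]],[[0,0,0],[0,0,0]]]'
python3 - <<'E'
from h import *
rel(*hook(-.058,.079,.26));rel(*hook(-.083,.079,.26))
E
```

```text
clock: 14.8
tcp_pos: [0.6119, -0.2127, 0.1361]
orientation: [1.808, 2.358, 0.307]
contact_force: [-0.8, -0.3, -2.2]
grip_width: 0.0101
gripper_force: 88.4
clock: 15.0
tcp_pos: [0.6141, -0.2151, 0.1405]
orientation: [1.804, 2.352, 0.309]
contact_force: [0.1, -0.6, -1.4]
grip_width: 0.0102
gripper_force: 88.4
t 15.0 turn [0.003 0.002 0.002] shift after [ 0.13 -0.75  2.27] before [ 0.13 -0.75  2.27]
t 15.0 turn [0.003 0.002 0.002] shift after [ 0.13 -3.16  1.63] before [ 0.14 -3.17  1.62]
```

```bash

python3 -m crank '[[[0.1,-0.3,1.1],[0,0,0]],[[0,-0.4,1.1],[0,0,0]],[[0,0,0],[0,0,0]],[[0,0,0],[0,0,0]]]'
python3 - <<'E'
from h import *
rel(*hook(-.058,.079,.26));rel(*hook(-.083,.079,.26))
p,P=grab("scene");cv2.imwrite("pics/sc5.png",cv2.resize(p[140:270,180:310,::-1],(600,600),interpolation=2))
E
```

```text
clock: 15.4
tcp_pos: [0.6122, -0.2137, 0.1154]
orientation: [1.805, 2.356, 0.308]
contact_force: [-0.1, -0.9, -1.5]
grip_width: 0.0101
gripper_force: 88.5
t 15.4 turn [-0.    -0.     0.002] shift after [-0.05  0.04 -0.11] before [-0.05  0.04 -0.11]
t 15.4 turn [-0.    -0.     0.002] shift after [-0.05 -2.37 -0.76] before [-0.05 -2.37 -0.76]
```

View pics/sc5.png

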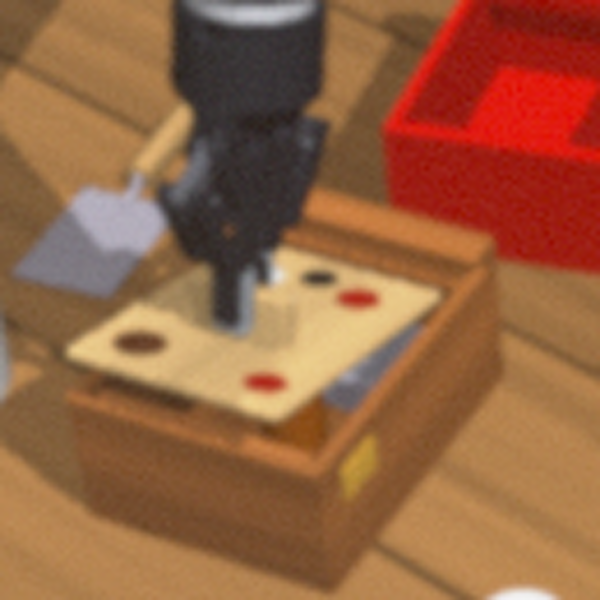

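```bash

python3 -m crank '[[[0,-0.6,-0.2],[0,0,0]],[[0,-0.6,-0.2],[0,0,0]],[[0,0,0],[0,0,0]],[[0,0,0],[0,0,0]]]'
python3 -m crank '[[[0,-0.4,-0.13],[0,0,0]],[[0,-0.4,-0.13],[0,0,0]],[[0,-0.3,-0.1],[0,0,0]],[[0,0,0],[0,0,0]],[[0,0,0],[0,0,0]]]'
python3 - <<'E'
from h import *
rel(*hook(-.083,.079,.26));rel(*hook(-.084,.077,.13))
E
```

```text
clock: 15.85
tcp_pos: [0.6003, -0.2173, 0.1171]
orientation: [1.805, 2.354, 0.308]
contact_force: [-0.3, -0.7, -1.9]
grip_width: 0.0101
gripper_force: 88.5
clock: 16.35
tcp_pos: [0.5893, -0.2201, 0.1175]
orientation: [1.804, 2.355, 0.308]
contact_force: [0.2, 0.3, -2.0]
grip_width: 0.0101
gripper_force: 88.5
t 16.35 turn [0.001 0.    0.002] shift after [-0.02 -0.13  0.05] before [-0.02 -0.13  0.05]
t 16.35 turn [0.131 0.    0.002] shift after [-0.02 -0.01  1.58] before [-0.02 -0.21  1.56]
```

```bash

python3 -m crank '[[[0,-0.1,0.5],[0.043,0,0]],[[0,-0.1,0.5],[0.043,0,0]],[[0,0,0.5],[0.043,0,0]],[[0,0,0],[0,0,0]],[[0,0,0],[0,0,0]]]'
python3 - <<'E'
from h import *
rel(*hook(-.084,.077,.13));rel(*hook(-.084,.0765,.03));rel(*hook(-.084,.0762,.0))
E
```

```text
clock: 16.85
tcp_pos: [0.5908, -0.2195, 0.1022]
orientation: [1.858, 2.427, 0.16]
contact_force: [-0.1, 1.0, -2.8]
grip_width: 0.01
gripper_force: 88.5
t 16.85 turn [0.002 0.001 0.003] shift after [-0.04  0.03  0.04] before [-0.05  0.03  0.04]
t 16.85 turn [0.102 0.001 0.003] shift after [-0.04  0.2   1.1 ] before [-0.04  0.09  1.12]
t 16.85 turn [0.132 0.001 0.003] shift after [-0.04  0.28  1.43] before [-0.04  0.09  1.45]
```

```bash

python3 -m crank '[[[0,0,0.5],[0.05,0,0]],[[0,0.05,0.5],[0.05,0,0]],[[0,0,0],[0,0,0]],[[0,0,0],[0,0,0]]]'
python3 -c "
from h import *
rel(*hook(-.084,.0762,.0))"
python3 -m crank '[[[0,0.05,0.2],[0.016,0,0]],[[0,0,0.1],[0.016,0,0]],[[0,0,0],[0,0,0]],[[0,0,0],[0,0,0]]]'
python3 -c "
from h import *
rel(*hook(-.084,.0762,.0))"
```

```text
clock: 17.25
tcp_pos: [0.5918, -0.2196, 0.0925]
orientation: [1.898, 2.477, 0.04]
contact_force: [-0.6, -0.1, -2.7]
grip_width: 0.0101
gripper_force: 88.5
t 17.25 turn [0.033 0.001 0.002] shift after [-0.01  0.18  0.46] before [-0.01  0.16  0.47]
clock: 17.65
tcp_pos: [0.5927, -0.2192, 0.0895]
orientation: [1.91, 2.493, -0.001]
contact_force: [-0.6, 0.6, -2.7]
grip_width: 0.0101
gripper_force: 88.5
t 17.65 turn [0.    0.001 0.002] shift after [-0.02  0.08  0.16] before [-0.02  0.08  0.16]
```

```bash

python3 -m crank '[[[0,0.05,0.1],[0,0,0]],[[0,0,0.05],[0,0,0]],[[0,0,0],[0,0,0]],[[0,0,0],[0,0,0]]]'
python3 -m crank '[[[0,0,0.1],[0,0,0]],[[0,0,0],[0,0,0]],[[0,0,0],[0,0,0]]]'
python3 -m crank '[[[0,0,0.1],[0,0,0]],[[0,0,0],[0,0,0]],[[0,0,0],[0,0,0]]]'
```

```text
clock: 18.05
tcp_pos: [0.5931, -0.2191, 0.088]
orientation: [1.91, 2.493, -0.001]
contact_force: [-0.1, 0.4, -2.7]
grip_width: 0.0102
gripper_force: 88.6
clock: 18.35
tcp_pos: [0.5932, -0.2191, 0.0878]
orientation: [1.91, 2.493, -0.0]
contact_force: [-3.0, 1.8, 6.4]
grip_width: 0.0103
gripper_force: 89.7
clock: 18.65
tcp_pos: [0.5932, -0.2191, 0.0878]
orientation: [1.911, 2.493, 0.001]
contact_force: [-5.5, 3.2, 13.9]
grip_width: 0.0099
gripper_force: 90.9
```

```bash

python3 -m crank '[[[0,0,-0.15],[0,0,0]],[[0,0,0],[0,0,0]]]' - 40
python3 -m crank '[[[0,0,0],[0,0,0]],[[0,0,0],[0,0,0]],[[0,0,0],[0,0,0]],[[0,0,0],[0,0,0]]]' 4
python3 -m crank '[[[0,0,-0.5],[0,0,0]],[[0,0,-1.5],[0,0,0]],[[0,0,-3],[0,0,0]],[[0,0,-4],[0,0,0]],[[0,0,-4],[0,0,0]]]'
python3 -m crank '[[[4,0,0],[0,0,0]],[[4,0,0],[0,0,0]],[[4,0,0],[0,0,0]],[[4,0,0],[0,0,0]],[[4,0,0],[0,0,0]]]'
python3 - <<'E'
from h import *
a=.261;b=np.array([.5757,-.2240,0])
p,P=grab("top");D=P-b;bx=D[...,0]*np.cos(a)+D[...,1]*np.sin(a);by=-D[...,0]*np.sin(a)+D[...,1]*np.cos(a)
for x0 in(-.06,-.03,.05,.075):
    print(x0,[round(float(np.nanmedian(P[...,2][(abs(bx-x0)<.006)&(abs(by-y)<.012)])),4) for y in(-.045,0,.045)])
q,_=grab("scene")
cv2.imwrite("pics/c6.png",np.hstack([cv2.resize(p[160:280,370:490,::-1],(400,400),interpolation=2),cv2.resize(q[140:270,180:310,::-1],(400,400),interpolation=2)]))
E
```

```text
clock: 18.85
tcp_pos: [0.5934, -0.2192, 0.0878]
orientation: [1.91, 2.493, -0.001]
contact_force: [-1.5, 0.9, 4.5]
grip_width: 0.0099
gripper_force: 89.5
clock: 19.25
tcp_pos: [0.5931, -0.2191, 0.0874]
orientation: [1.91, 2.493, -0.001]
contact_force: [0.0, 0.7, 0.5]
grip_width: 0.0398
gripper_force: 0.0
clock: 19.75
tcp_pos: [0.5928, -0.2192, 0.2199]
orientation: [1.911, 2.492, -0.001]
contact_force: [0.7, -0.7, 0.3]
grip_width: 0.0398
gripper_force: 0.0
clock: 20.25
tcp_pos: [0.5408, -0.0247, 0.2186]
orientation: [1.911, 2.492, 0.001]
contact_force: [0.5, 0.4, 0.2]
grip_width: 0.0398
gripper_force: 0.0
-0.06 [0.0827, 0.0836, 0.0825]
-0.03 [0.0828, 0.0829, 0.0819]
0.05 [0.0832, 0.0826, 0.0827]
0.075 [0.0827, 0.083, 0.0827]
```

View pics/c6.png

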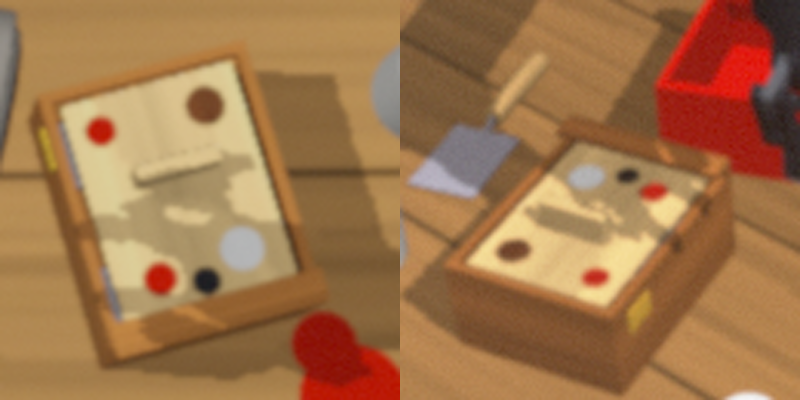

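The board lies flat at about 82.7 mm everywhere I sampled, and its low edge is under the lip. The gripper is clear.

```bash
python3 -m crank '[[[0,0,0],[0,0,0]],[[0,0,0],[0,0,0]],[[0,0,0],[0,0,0]]]'; python3 -c "
from bench import r
print(r.hand_in())"
```

```text
clock: 20.65
tcp_pos: [0.5413, -0.0276, 0.2178]
orientation: [1.913, 2.49, -0.001]
contact_force: [0.1, -0.6, 0.2]
grip_width: 0.0401
gripper_force: 0.0
the job is handed in; nothing more can be done
None
```

The jar stands upright in the gap between the tins, and the palette board is hooked under the lip and lies flat on the ledges; I handed the job in at about 20.7 s with the arm clear.

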